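# Pop a jar out of the spice dispenser and catch it on the runway

## Robot

A 6-joint arm with a two-finger parallel gripper is mounted at the origin on a cart in front of the work surface, level with it; the furniture and walls round the work are solid. World frame = base frame: x ahead of the robot, y to its left, z up, the work surface at z = 0. Lengths are in m, angles in rad, forces in N, time in s.
With the tool pointing down it reaches from about 0.3 to 0.875 m from the base axis. Payload 4.2 kg.
Tool frame: the origin (TCP) lies midway between the tips of the shut fingers; the grasp point (between the pads) lies 19 mm behind it; z points along the fingers, y is the line along which they close (so a half turn about z gives the same grasp; the last joint's range is limited). The gripper opens to 85 mm and grips with 20 to 120 N. Pads are 22 mm wide; open, the fingers measure 114 mm over their backs; the gripper's body (76 mm by 85 mm) begins 54 mm behind the grasp point. The pads swing forward as they close: fully open they stand 13 mm farther back than shut.
Start: joints at [1.254, 0.32, 1.565, -0, 1.257, -0.02], TCP at [0.168, 0.55, 0.231] pointing down, gripper open.
Joint ranges: [-3.11, 3.11], [-0.84, 2.01], [0.21, 2.61], [-1.34, 4.49], [0.05, 2.63], [-2.56, 2.56]. Speed limits (rad/s): [2.57, 2.57, 3.14, 3.14, 3.14, 3.14].

## Interface

Orientations are given as [roll, pitch, yaw] about the fixed x, y, z axes, in that order (R = Rz(yaw) Ry(pitch) Rx(roll)).
In Python, from bench import get_state, grab_frame, camera_params, sign_off gives the robot as it stands.
- The arm moves only by the shell command python3 -m pendant 'ROWS' [FORCE]. ROWS is JSON, a list of rows, each a list of 3 entries, a list of its own where there are three numbers: the closure in counts, from 0 (fully open) to 255 (shut), then the shift along the tool's x, y, z in cm, then the turn about the tool's z in rad. In form: [[hand, [x, y, z], spin], ...]. A call has exactly 5 rows; each row shifts and turns the commanded pose from where the row before left it, along the tool's axes as they then stand; what a row does not reach is not made up. A row lasts 1/10 s, in which the tool goes at most 50 mm and 8.59 degrees, less where a joint would pass 70% of its speed; a pose out of reach is approached as far as the arm can. A call with a gripper value outside its range is refused whole. The fingers move at their own pace and stop on an object; FORCE is the grip in N (left out, the last holds). Time passes only in rows, so rows that do not move let the fingers close, or fill a call up. It gives the time, the measured TCP pose, the force, the opening and the grip force at its end, in the units of the state.
- get_state(): the state, without advancing time (a new reading comes with each control period).
- grab_frame(name): name is "side" or "top" or "wrist"; returns the picture (400x640x3 uint8, red, green, blue); there is no depth.
- camera_params(name): a dict with "fx", "fy", "cx", "cy" (pixels), "R" (3x3) and "t" (3): a world point X has camera coordinates R X + t. Camera axes: x right, y down, z forward; pixel columns grow to the right and rows downward; lengths in m; the calibration is good to about 2 mm. A picture is of the moment at which its call begins: read the wrist's pose just before it. camera_params takes no time and is no camera call; for the wrist camera it gives the pose at the moment of the call.
- sign_off(): hands the job in; it is judged then, once.
The state is a dict: "clock": time; "joints": joint angles; "joint_vel": joint speeds; "effort": joint torques, N m; "tool_pos": TCP position; "tool_rot": TCP orientation; "force": force on the tool from outside, world axes, zero at the start; "ft_torque": the same for the moment, N m; "opening": opening from 0.0 (shut) to 1.0 (fully open); "finger_force": force on a finger pad.
Only numpy, scipy, OpenCV 4.12 (cv2) and the standard library are available. Lean on these libraries where they do the work, as an engineer would, in place of code of your own. Each camera call takes 0.05 s, during which the arm holds its last target. There are 200 camera calls.

## Task

Press the spice dispenser's eject key right down with one finger, and with your other finger catch the jar that pops out as it rolls down the short runway, so that it does not roll off the open front end. Let the ejector bring the jar out: only touch the jar, do not pinch or lift it, and leave the things standing round about alone. Finish while holding: key still held down, and the jar lying still on the runway against your other finger.

Things in the scene. Friction and masses are not known exactly. Their poses are not given: they have to be found in the camera images.
- dispenser: Spice-jar dispenser fixed to the worktop, 230 mm long (x), 160 mm wide (y), 90 mm tall at the back. Origin at worktop level under the middle of the runway, z up. A straight runway, 113 mm wide inside (y -56 to +56 mm), slopes down at 9 degrees from the ejector box at the +x end to the open front at x = -101 mm, where nothing stops the jar. The eject key stands outside the wall on the -y side.
- key_top (a point): Centre of the top of the grey eject key, which is flat, 36 mm (along the dispenser's x) by 30 mm (y), at x = -35, y = -80 mm of the dispenser, 52.5 mm above the worktop when not pressed and 42.5 mm when right down. It moves with the key. Axes as the dispenser's, z up.
- eject_key (a joint): Travel of the eject key straight down, m: 0 up, 0.010 right down at its stop. A spring resists with 1 N at first, 5 N at the bottom, and lifts the key when released. The key drives a pusher behind the jar, two to one: after about 4 to 5 mm of travel the jar tips over the lip and rolls to the front by itself, passing catch_spot about 0.3 s later and then falling off.
- catch_spot (a point): Point on the runway surface in the middle of its width, beside the key: x = -35, y = 0 mm of the dispenser, 34.5 mm above the worktop, 8 mm lower than the top of the pressed key and 18 mm lower than that of the free key. Axes as the dispenser's. A finger standing within 30 mm either side of it along y stops the jar; a fingertip level with the one on the key stays clear of the runway.
- lip (a point): Middle of the lip, 3 mm high, across the runway at x = 35 mm of the dispenser, that holds the jar in its seat behind it; the point is on the runway surface, 45.5 mm above the worktop. Axes as the dispenser's. The white side walls of the runway, 5 mm thick, stand 23 mm above its surface in front of the lip and 42 mm behind it.
- jar_centre (a point): Centre of the spice jar: glass with a dark lid, 41 mm in diameter, 105 mm long, about 0.11 kg, lying across the runway so that it rolls to the front. At the start it lies in its seat, centre at x = 44 mm of the dispenser, 68 mm above the worktop. The point's z axis runs along the jar to its lid.
- spice_jar: The same spice jar; origin at the centre of its foot, z along it to the lid.
- pepper_mill: Wooden pepper mill, 58 mm across, 150 mm tall, standing loose beside the work; origin under it. Leave alone.
- salt_shaker: Glass salt shaker with pale lid, 44 mm across, 90 mm tall, loose; origin under it. Leave alone.
- upright_jar: Upright spice jar with black lid, 41 mm across, 105 mm tall, loose; origin under it. Leave alone.
Mind the look-alikes: they are no part of the job. What is shaped like the spice_jar but blue or green is not meant.

How it is judged:
By the outcome, as a careful person would: the job done as asked, in the order asked, and still so for the second after the job is handed in, while the arm keeps its last pose, push and grip.
It also fails if it takes over 32 s, if anything falls off the work surface, if the arm or the gripper's body presses on something with over 40 N, if the wrist force passes 120 N, or if a joint passes its speed limit or range.

## Working session

There is one attempt and no reset: what is moved stays moved. The work goes in short steps, Python scripts to look and compute and a shell command to move; the robot and the scene stay as the last step left them, time stands still between calls to the robot, and variables do not carry over. Pictures are saved under pics/ and viewed, at most 10 in all, crops included, and the job is handed in when it is done.

```bash
mkdir -p pics
python3 - <<'E'
from bench import *
import cv2
s=get_state();print(s['clock'],s['tool_pos'],s['tool_rot'],s['opening'])
for n in('top','side'):
    cv2.imwrite(f'pics/{n}0.png',grab_frame(n)[...,::-1])
E
```

```text
0.0 [0.168007   0.54942991 0.23046665] [-3.13982428e+00 -5.01649149e-05  2.84485016e+00] 1.004970303300213
```

View pics/top0.png

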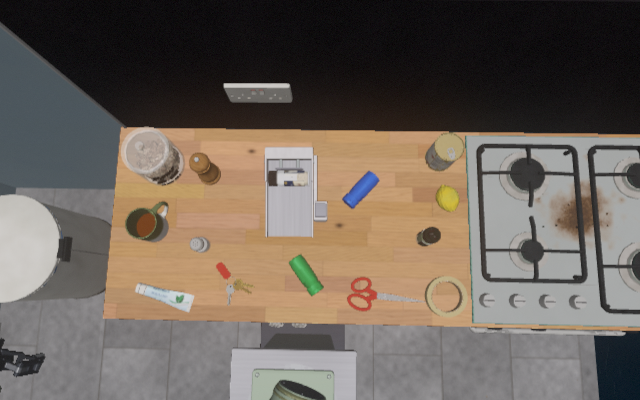

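View pics/side0.png

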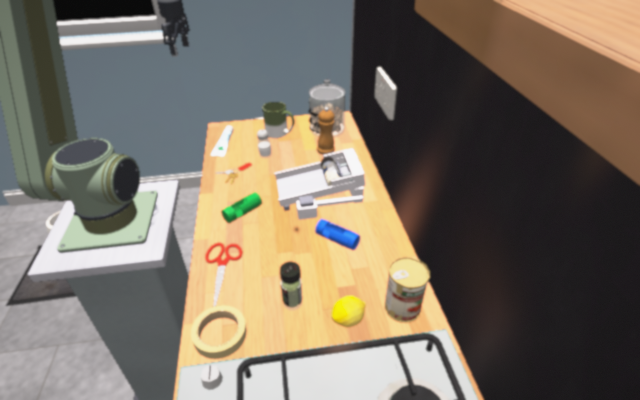

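The dispenser is at about (290,190) in the top view, with the ejector box and jar away from the robot. The grey key is at (320,211) on the right. The jar with dark lid in the seat at (288,179) is the one meant; the blue (361,190) and green (306,275) cylinders and the upright jar (428,237) are look-alikes. I'll confirm this in a crop.

Run:
```python
import cv2
i=cv2.imread('pics/top0.png')[140:245,250:345]
cv2.imwrite('pics/crop.png',cv2.resize(i,None,fx=5.5,fy=5.5,interpolation=cv2.INTER_CUBIC))
i=cv2.imread('pics/side0.png')[140:225,265:375]
cv2.imwrite('pics/crops.png',cv2.resize(i,None,fx=7,fy=7,interpolation=cv2.INTER_CUBIC))
```

```text
(no output)
```

View pics/crop.png

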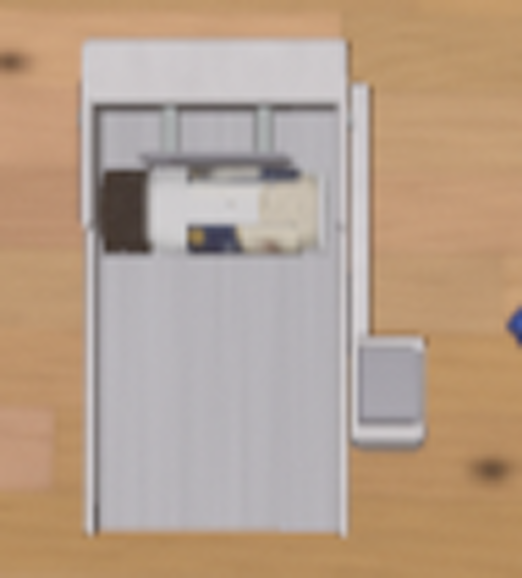

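View pics/crops.png

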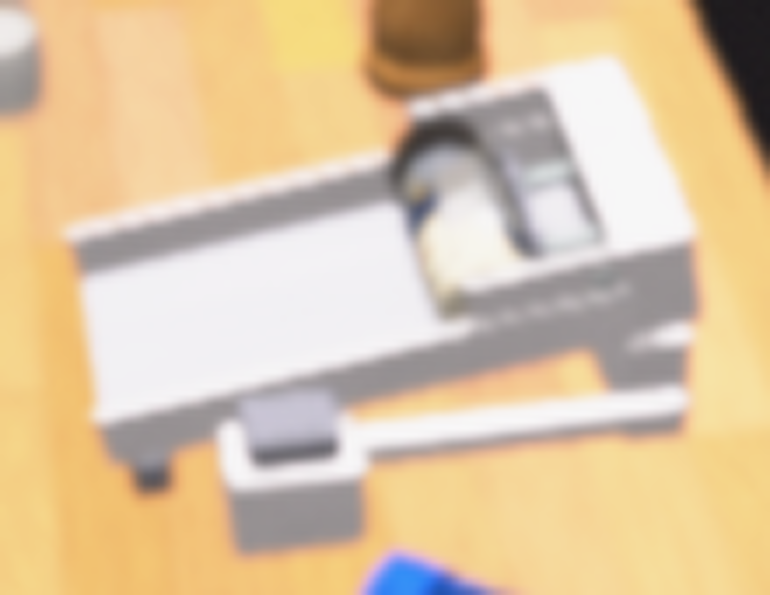

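The crops confirm the clear-labelled, dark-lidded jar in the seat (crop 210,210). The key top is grey with corners at crop (361,345) to (422,420), and the runway's front end is at crop row 533. Next I fit the dispenser pose.

```bash
cat > h.py <<'E'
import numpy as np
from bench import camera_params
from scipy.optimize import least_squares
from scipy.spatial.transform import Rotation as Ro
def proj(c,X): 
    q=X@np.array(c['R']).T+np.array(c['t']); return np.c_[c['fx']*q[:,0]/q[:,2]+c['cx'],c['fy']*q[:,1]/q[:,2]+c['cy']]
def D2W(p,P):
    P=np.atleast_2d(P); return P@Ro.from_euler('z',p[2]).as_matrix().T+[p[0],p[1],0]
E
python3 - <<'E'
from h import *
P=np.array([[-17,-65,52.5],[-17,-95,52.5],[-53,-95,52.5],[-53,-65,52.5],[-101,61,47],[-101,-61,47],[129,61,90],[129,-61,90]])/1000
u=np.array([[361,345],[422,345],[422,422],[361,422],[87,533],[347,533],[83,40],[348,40]])
px=(u+.5)/5.5-.5+[250,140]
c=camera_params('top')
us=np.array([[337,393],[240,393],[250,462],[335,452],[68,232],[97,415],[612,58],[693,235]])
ps=(us+.5)/7-.5+[265,140]; cs=camera_params('side')
for m in (6,8):
  r=least_squares(lambda p:(proj(c,D2W(p,P[:m]))-px[:m]).ravel(),[.5,0,0]);print(r.x,np.round(r.fun.reshape(-1,2),1).tolist())
  p=r.x
  print('key',D2W(p,[-.035,-.08,.0525]),'catch',D2W(p,[-.035,0,.0345]))
print((proj(cs,D2W(p,P))-ps).round(1).tolist())
w=camera_params('wrist');print(w)
E
```

```text
[0.53580668 0.01707671 0.02872369] [[-0.6, 0.5], [-0.0, 0.3], [0.2, 0.2], [-0.5, 0.3], [0.3, -0.4], [0.7, -0.9]]
key [[ 0.50311869 -0.06389548  0.0525    ]] catch [[0.50082111 0.01607152 0.0345    ]]
[0.53394016 0.01685275 0.03146886] [[-0.5, 1.1], [0.0, 1.0], [0.3, 0.8], [-0.3, 1.0], [0.4, 0.4], [0.9, -0.2], [-0.2, -1.7], [-0.6, -2.4]]
key [[ 0.50147458 -0.06420887  0.0525    ]] catch [[0.49895749 0.01575152 0.0345    ]]
[[-1.6, -0.5], [14.2, 6.8], [-1.4, -1.2], [-15.2, -7.2], [-0.5, 0.3], [0.0, 1.2], [2.9, 2.9], [3.2, 2.6]]
{'fx': 358.53645147355087, 'fy': 358.53645147355087, 'cx': 322.00709348542387, 'cy': 201.3784287655601, 'R': array([[ 0.29356461,  0.95593818, -0.00142399],
       [ 0.92355723, -0.28323549,  0.25849506],
       [ 0.24670197, -0.07720013, -0.96601153]]), 't': array([-0.57443093, -0.03235899,  0.37914297])}
```

Pose: key about (0.503,-0.064), catch spot about (0.501,0.016), yaw 0.03. Plan: one finger over the key, the other over the runway, TCP at about (0.502,-0.023). I turn by -0.33 first and then translate at height.

```bash
python3 -m pendant '[[50,[0,0,0],-0.11],[50,[0,0,0],-0.11],[50,[0,0,0],-0.106],[50,[-2.2,-4.1,0],0],[50,[-2.2,-4.1,0],0]]' 20
python3 -m pendant '[[50,[-2.2,-4.1,0],0],[50,[-2.2,-4.1,0],0],[50,[-2.2,-4.1,0],0],[50,[-2.2,-4.1,0],0],[50,[-2.2,-4.1,0],0]]'
```

```text
clock: 0.6
tool_pos: [0.2145, 0.4685, 0.2304]
tool_rot: [-3.14, -0.0, -3.11]
force: [0.8, -0.4, -0.4]
opening: 0.801
finger_force: 0.0
clock: 1.1
tool_pos: [0.3308, 0.2657, 0.2311]
tool_rot: [-3.142, -0.0, -3.112]
force: [0.2, 1.3, 0.1]
opening: 0.803
finger_force: 0.0
```

```bash
python3 -m pendant '[[50,[-2.3,-4.1,0],0],[50,[-2.3,-4.1,0],0],[50,[-2.3,-4.1,0],0],[50,[-2.3,-4.1,0],0],[50,[-2.3,-4.1,0],0]]'
python3 -m pendant '[[50,[-2.3,-4.1,1],0],[50,[-2,-3.5,2],0],[50,[0,0,3],0],[50,[0,0,2],0],[50,[0,0,0],0]]'
python3 - <<'E'
from h import *
from bench import *
import cv2
s=get_state();print(s['clock'],s['tool_pos'],s['tool_rot'],s['force'])
c=camera_params('wrist');im=grab_frame('wrist')
p=[.5358,.0171,.0287]
print(proj(c,D2W(p,np.array([[-17,-65,52.5],[-17,-95,52.5],[-53,-95,52.5],[-53,-65,52.5],[-101,61,47],[-101,-61,47]])/1000)).round())
cv2.imwrite('pics/w1.png',im[...,::-1])
E
```

```text
clock: 1.6
tool_pos: [0.4518, 0.0641, 0.2312]
tool_rot: [3.141, -0.0, -3.113]
force: [0.7, 1.2, -0.5]
opening: 0.805
finger_force: 0.0
clock: 2.1
tool_pos: [0.4943, -0.0091, 0.1483]
tool_rot: [3.141, -0.008, -3.113]
force: [0.1, 0.1, -0.4]
opening: 0.797
finger_force: 0.0
2.1 [ 0.49430809 -0.00911902  0.14829114] [ 3.14094944 -0.00750144 -3.11330347] [ 0.12541842  0.14471118 -0.35636048]
[[265. 240.]
 [223. 240.]
 [219. 190.]
 [263. 190.]
 [450. 118.]
 [267. 118.]]
```

View pics/w1.png

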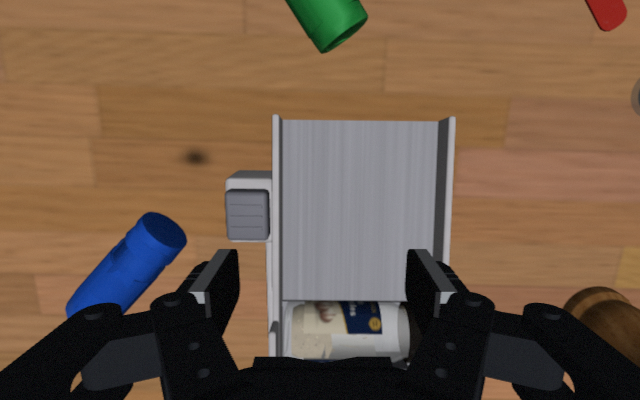

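The wrist view shows the key top at (226–270, 190–241), about 5 px right of the prediction, so the dispenser is about 3.5 mm further in +y. The jar sits behind the lip at (345,330). I correct for this and lower to about 15 mm above the key.

```bash
python3 -m pendant '[[50,[-0.7,-1.0,1.5],0],[50,[0,0,2],0],[50,[0,0,2],0],[50,[0,0,2],0],[50,[0,0,0.8],0]]'
python3 -m pendant '[[50,[0,0,0],0],[50,[0,0,0],0],[50,[0,0,0],0],[50,[0,0,0],0],[50,[0,0,0],0]]'
python3 - <<'E'
from h import *
from bench import *
import cv2
s=get_state();print(s['clock'],s['tool_pos'],s['tool_rot'],s['force'],s['opening'])
im=grab_frame('wrist')
cv2.imwrite('pics/w2.png',im[...,::-1])
E
```

```text
clock: 2.65
tool_pos: [0.5039, -0.0182, 0.0681]
tool_rot: [3.141, -0.0, -3.112]
force: [-0.7, -0.3, -0.4]
opening: 0.803
finger_force: 0.0
clock: 3.15
tool_pos: [0.5042, -0.0186, 0.0689]
tool_rot: [3.142, 0.001, -3.112]
force: [0.0, -0.2, -0.1]
opening: 0.806
finger_force: 0.0
3.15 [ 0.50423593 -0.01856263  0.06890035] [ 3.14158733e+00  1.20285283e-03 -3.11242690e+00] [ 0.0223217  -0.23287364 -0.07293352] 0.806045417444829
```

View pics/w2.png

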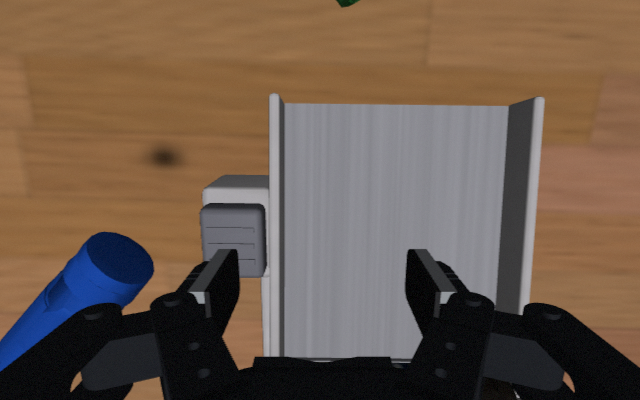

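Run:
```python
from h import *
c=camera_params('wrist')
for z in(.069,.077,.085):print(z,proj(c,np.array([[.493,-.0526,z],[.493,.0154,z],[.515,-.0526,z]])).round().tolist())
for y in(.0171,.0206): print(proj(c,D2W([.5358,y,.0287],np.array([[-17,-65,52.5],[-17,-95,52.5],[-53,-95,52.5],[-53,-65,52.5],[-101,61,47],[-101,-61,47]])/1000)).round().tolist())
```

```text
0.069 [[242.0, 237.0], [402.0, 241.0], [243.0, 284.0]]
0.077 [[237.0, 244.0], [406.0, 248.0], [239.0, 293.0]]
0.085 [[232.0, 252.0], [411.0, 256.0], [235.0, 303.0]]
[[259.0, 278.0], [198.0, 278.0], [191.0, 208.0], [256.0, 208.0], [537.0, 100.0], [262.0, 100.0]]
[[266.0, 279.0], [205.0, 279.0], [198.0, 208.0], [263.0, 208.0], [545.0, 100.0], [270.0, 100.0]]
```

The projection agrees: tips are about 8 mm behind the TCP and the dispenser's y is 0.0206. Key contact is expected at TCP z of about 0.0445, and the stop at about 0.0345. I approach to just above the key.

```bash
python3 -m pendant '[[50,[0.2,0,1],0],[50,[0,0,0.8],0],[50,[0,0,0.4],0],[50,[0,0,0],0],[50,[0,0,0],0]]'
```

```text
clock: 3.7
tool_pos: [0.5019, -0.0186, 0.046]
tool_rot: [3.141, -0.0, -3.112]
force: [-0.8, 0.3, -0.4]
opening: 0.804
finger_force: 0.0
```

```bash
python3 -m pendant '[[50,[0,0,0.7],0],[50,[0,0,0.45],0],[50,[0,0,0],0],[50,[0,0,0],0],[50,[0,0,0],0]]'
```

```text
clock: 4.2
tool_pos: [0.5027, -0.0187, 0.0352]
tool_rot: [-3.141, 0.002, -3.112]
force: [1.0, -0.3, 5.1]
opening: 0.803
finger_force: 2.5
```

Force is about 5 N, so the key is near its stop. I creep on.

```bash
python3 -m pendant '[[50,[0,0,0.1],0],[50,[0,0,0],0],[50,[0,0,0],0],[50,[0,0,0],0],[50,[0,0,0],0]]'; python3 -m pendant '[[50,[0,0,0.1],0],[50,[0,0,0],0],[50,[0,0,0],0],[50,[0,0,0],0],[50,[0,0,0],0]]'
python3 - <<'E'
from bench import *
import cv2
cv2.imwrite('pics/w3.png',grab_frame('wrist')[...,::-1])
s=grab_frame('side')[...,::-1][130:230,255:385];cv2.imwrite('pics/s3.png',cv2.resize(s,None,fx=6,fy=6,interpolation=2))
E
```

```text
clock: 4.7
tool_pos: [0.5028, -0.0187, 0.035]
tool_rot: [-3.141, 0.002, -3.112]
force: [0.1, 0.9, 11.7]
opening: 0.806
finger_force: 5.9
clock: 5.2
tool_pos: [0.5028, -0.0187, 0.0347]
tool_rot: [-3.141, 0.003, -3.112]
force: [-3.0, 0.4, 18.0]
opening: 0.803
finger_force: 9.2
```

View pics/w3.png

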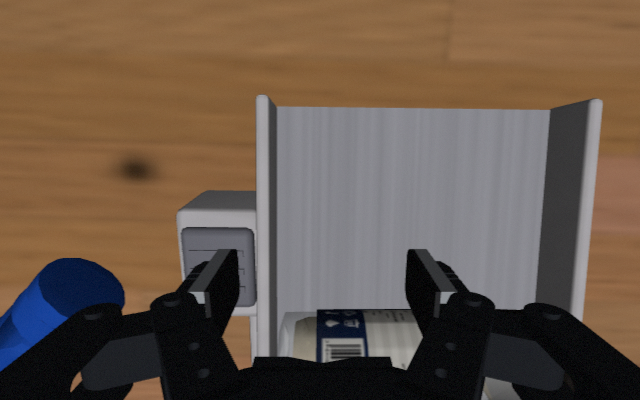

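View pics/s3.png

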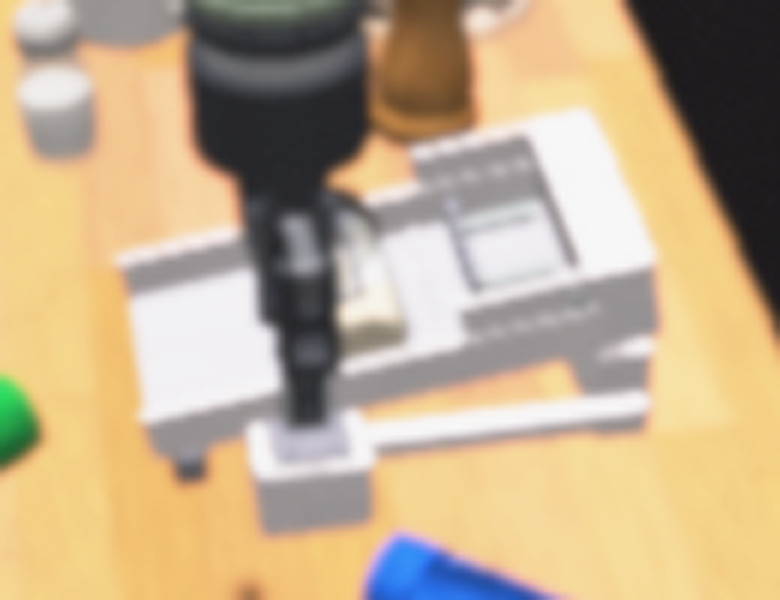

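Key at its stop (18 N, well over the 5 N spring, with almost no further travel). The jar has rolled out of its seat and rests against the other finger in front of the lip (wrist view about (370,335), side crop (370,290)).

```bash
python3 -m pendant '[[50,[0,0,0],0],[50,[0,0,0],0],[50,[0,0,0],0],[50,[0,0,0],0],[50,[0,0,0],0]]'; python3 -c "
from bench import *
print(sign_off())"
```

```text
clock: 5.8
tool_pos: [0.5028, -0.0187, 0.0347]
tool_rot: [-3.141, 0.003, -3.112]
force: [-3.1, 0.2, 18.0]
opening: 0.8
finger_force: 9.2
the job is handed in; nothing more can be done
None
```

Handed in at 5.8 s: one finger holds the eject key down at its stop (18 N), and the jar rests on the runway against the other finger.

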